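Unscrew the display flap's nut and open the flap

TASK

Open the tumbler display case: unscrew the knurled brass nut (anticlockwise seen from above) until it comes off its threaded stud and lift it clear, set it down in the empty stainless tray rather than dropping it, then raise the glass flap by its bar to at least 60 degrees so that it stands open by itself. Leave the tin, the mould and the tongs where they are.

Things in the scene. Friction and masses are not known exactly. Their poses are not given: they have to be found in the camera images.
- case: The fixed display case: wooden box 150 (x) x 280 (y) x 100 mm high, glass front, three clear tumblers inside; origin at the centre of its underside, z up, front faces its own -x (to the robot). A steel bracket in front, at own y = -70 mm, carries the upright threaded stud and its nut
- stud_top (a point): Top of the upright steel stud, on its axis, 36 mm above the flap's fork (the nut's seat). Coarse right-hand thread, 22 mm outside; the topmost 13 mm are a smooth 12 mm pin. One turn anticlockwise seen from above lifts the nut 10.4 mm. After 4 to 5 rad it is off the thread and lifts straight up off the pin; 1 rad too far is harmless
- nut: Loose knurled brass nut: round open collar, 40 mm outside diameter, 28 mm high, 25 mm bore with inner thread lugs, about 90 g; origin at the centre of its underside, z its axis. Starts on the stud, underside on the flap's fork 106 mm above the worktop (fork 49 mm wide). Turns with little torque, stays where the turning stops, 1.5 mm of play up and down; room for a gripper at any yaw
- flap (a joint): Opening angle of the glass flap, rad: 0 shut (level on the case), grows as its front edge rises, stop at 1.5. Pivots on the line along the case's own y through flap_hinge. A stiff friction hinge (0.55 N m) keeps it where it is left; lifting takes about 3 to 6 N at the bar. The nut on the stud holds it shut
- flap_bar (a point): Middle of the flap's lifting bar: round steel bar, 10 mm diameter, 90 mm long, along the case's own y, held by two end rods 45 mm in front of the flap's front edge, in the flap's plane; 103 mm above the worktop when shut, 195 mm from the hinge line. 35 mm free between bar and flap, nothing below: pinch it from above, it turns in the fingers as the flap swings
- flap_hinge (a point): The point of the flap's hinge line level with the middle of the bar (fixed on the case, axes as the case, 103 mm above the worktop)
- tray: The loose empty stainless tray, open at the top, 150 (x) x 120 (y) x 18 mm high, walls and floor 3 mm; origin at the centre of its underside, z up
- mould: Bystander: grey mould, 150 (x) x 120 (y) mm slab with six low round cups, 26 mm high in all; origin at the centre of its underside
- tin: Bystander: closed blue tin with a lever clasp, 79 (x) x 114 (y) x 64 mm high; origin at the centre of its underside
- tongs: Bystander: steel tongs lying flat, about 205 mm long along own x, 44 mm wide, 12 mm high; origin at the middle of the underside

How it is judged:
On the way, in this order (a step that is already met when the one before it is completed fails the run):
1. the nut is off the stud, its underside above the stud's top (z of nut in the frame of stud_top above 0.002 m), for 0.1 s.
2. the nut lies in the tray, let go, with the flap still shut (x of nut in the frame of tray between -0.075 and 0.075 m and y of nut in the frame of tray between -0.06 and 0.06 m and z of nut in the frame of tray below 0.035 m and contact force between nut and the fingers below 0.05 N and value of joint flap below 0.3 rad), for 0.2 s.
3. the flap is raised to 60 degrees or more (value of joint flap above 1.04 rad), for 0.2 s.
At the end, for the whole second after the job is handed in: The flap stands open by itself at 60 degrees (1.04 rad) or more, and the nut lies at rest inside the level tray (its origin within the tray's 150 x 120 mm outline and under 35 mm above the tray's underside) (value of joint flap above 1.04 rad and velocity of joint flap between -0.05 and 0.05 rad/s and x of nut in the frame of tray between -0.075 and 0.075 m and y of nut in the frame of tray between -0.06 and 0.06 m and z of nut in the frame of tray below 0.035 m and linear speed of nut below 0.03 m/s and angle between tray's own z axis and vertical below 0.1 rad); the robot touches nothing.
It fails at once if the nut is dropped (falls free at more than 0.9 m/s) (linear speed of nut above 0.9 m/s and contact force between nut and the fingers below 0.05 N).
It fails at once if the tin, the mould or the tongs are shifted by more than 30 mm (distance of any of tin, mould, tongs from where it was at the start of the episode above 0.03 m).
It also fails if it takes over 70 s, if anything falls off the work surface, if the arm or the gripper's body presses on something with over 40 N, if the wrist force passes 120 N, or if a joint passes its speed limit or range.

ROBOT

A 6-joint arm with a two-finger parallel gripper is mounted at the origin on the work surface. World frame = base frame: x ahead of the robot, y to its left, z up, the work surface at z = 0. Lengths are in m, angles in rad, forces in N, time in s.
With the tool pointing down it reaches from about 0.35 to 0.775 m from the base axis. Payload 5.5 kg.
Tool frame: the origin (TCP) lies at the very end of the fingers, on their centre line; the grasp point (between the pads) lies 19 mm behind it; z points along the fingers, y is the line along which they close (so a half turn about z gives the same grasp; the last joint's range is limited). The gripper opens to 85 mm and grips with 20 to 120 N. Pads are 22 mm wide; open, the fingers measure 114 mm over their backs; the gripper's body (76 mm by 85 mm) begins 54 mm behind the grasp point. The pads swing forward as they close: fully open they stand 13 mm farther back than shut.
Start: joints at [-1.417, 0.313, 0.046, 1.304, 0, 1.431], TCP at [0.167, -0.55, 0.231] pointing down, gripper open.
Joint ranges: [-2.76, 2.76], [-0.86, 1.69], [-1.03, 1.26], [-2.2, 2.34], [-1.47, 1.5], [-3.14, 3.14]. Speed limits (rad/s): [2.57, 2.57, 3.14, 3.14, 3.14, 3.14].

INTERFACE

Orientations are given as a unit quaternion [w, x, y, z].
In Python, from workcell import env, viewer, nets gives the robot as it stands. The module is installed in compiled form; this text tells all that it offers.
- The arm moves only by the tool step_hand, called after "Request:" by a JSON object that holds its "op" and its "data", one argument or row to a line. Schema: {"type":"object","properties":{"plan":{"type":"array","items":{"type":"array","prefixItems":[{"type":"array","items":{"type":"number"},"minItems":3,"maxItems":3},{"type":"array","items":{"type":"number"},"minItems":3,"maxItems":3}],"minItems":2,"maxItems":2},"minItems":1,"maxItems":8},"jaw":{"type":"number"},"grip_force":{"type":"number"},"only":{"type":"string"},"quiet":{"type":"boolean"},"lines":{"type":"string"}},"required":["plan"],"additionalProperties":false}. plan is a list of rows, 1 to 8 of them, each written [[dx, dy, dz], [rx, ry, rz]]: dx, dy, dz in shares of 0.4 m (1.0 is 0.4 m), then a rotation vector rx, ry, rz in normalised numbers (1 is pi rad); each row is the pose to reach, as a shift and turn from the pose commanded when the call began, along the tool's axes at that moment; what a row does not reach only later rows make up. A row lasts 1/8 s, in which the tool goes at most 0.0625 m and 0.188 rad, less where a joint would pass 70% of its speed; a pose out of reach is approached as far as the arm can. jaw is the finger opening in m, set as the call begins (left out keeps the last). The fingers move at their own pace and stop on an object; grip_force is the grip in N (left out, the last holds). Time passes only in rows, so rows that do not move let the fingers close. The tool returns the time, the measured TCP pose, the force, the opening and the grip force at its end. only (a regular expression) keeps the lines of the reply that match it, lines (a string "A,B") keeps lines A to B, and quiet returns only ok. Shift and turn numbers lie between -1 and 1, and a call with a number outside is refused. Input that does not fit is refused with a message, and nothing moves.
- env.get_state(): the state, without advancing time (a new reading comes with each control period).
- viewer.read_camera(name): name is "scene" or "top"; returns a dict with "image" (480x640x3 uint8, red, green, blue), "K" (3x3 intrinsics, pixels), "R" (3x3) and "t" (3): a world point X has camera coordinates R X + t. Camera axes: x right, y down, z forward; pixel columns grow to the right and rows downward; lengths in m; the calibration is good to about 2 mm. A picture is of the moment at which its call begins. There is no depth.
- env.hand_in(): hands the job in; it is judged then, once.
Trained networks look in a picture, given as the dict that the camera call returned (one of the last four; its "shot" number tells which), for a name from the list of things; names that differ only in an ending like _2 or _b are one class to them, and where a whole thing is asked for, a point or a joint stands for the part that bears it (a point fixed in the world has none). Each returns a list of dicts, best first, with "confidence" (0 to 1); they miss things now and then, are a little off and sometimes report something else, mostly with a low value. They report only what shows in the picture. A call takes as long as a camera call.
- nets.outline_of(label, picture): "region" (480x640 bool, what is visible of it) and "box" ([left, top, right, bottom] in pixels, round what is visible of it).
The state is a dict: "clock": time; "joint_pos": joint angles; "qvel": joint speeds; "tau": joint torques, N m; "tcp_pos": TCP position; "orientation": TCP orientation; "wrist_force": force on the tool from outside, world axes, zero at the start; "ft_torque": the same for the moment, N m; "finger_gap": finger opening in m; "grip_force": force on a finger pad.
Only numpy, scipy, OpenCV 4.12 (cv2) and the standard library are available. Lean on these libraries where they do the work, as an engineer would, in place of code of your own. Each camera call takes 0.05 s, during which the arm holds its last target. There are 200 camera calls.

## Working session

There is one attempt and no reset: what is moved stays moved. The work goes in short steps, Python scripts to look and compute and a tool call to move; the robot and the scene stay as the last step left them, time stands still between calls to the robot, and variables do not carry over. Pictures are saved under pics/ and viewed, at most 10 in all, crops included, and the job is handed in when it is done.

```bash
mkdir -p pics; python3 - <<'E'
from workcell import env, viewer, nets
import cv2, numpy as np, pickle
s=env.get_state(); print({k:np.round(v,3).tolist() for k,v in s.items()})
D={}
for c in ("scene","top"):
    p=viewer.read_camera(c); cv2.imwrite(f"pics/{c}0.png",p["image"][:,:,::-1])
    print(c,p["K"].tolist(),np.round(p["R"],4).tolist(),np.round(p["t"],4).tolist())
    D[c]={k:p[k] for k in("K","R","t")}
    for n in ("nut","tray","flap","flap_bar","case","mould","tin","tongs","stud_top"):
        try:
            for o in nets.outline_of(n,p)[:2]:
                r=o["region"]; v,u=np.nonzero(r)
                print(n,round(o["confidence"],2),np.round(o["box"],1).tolist(),"cen",u.mean().round(1),v.mean().round(1),len(u))
        except Exception as e: print(n,e)
pickle.dump(D,open("cam.pkl","wb"))
E
```

```text
{'clock': 0.0, 'joint_pos': [-1.417, 0.314, 0.045, 1.304, 0.0, 1.431], 'qvel': [-0.0, -0.0, 0.001, 0.0, 0.001, 0.0], 'tau': [-0.001, -48.063, 29.854, 0.019, -0.0, -0.0], 'tcp_pos': [0.166, -0.55, 0.23], 'orientation': [-0.001, 0.989, 0.146, 0.0], 'wrist_force': [0.264, 0.803, 0.053], 'ft_torque': [0.01, -0.063, 0.034], 'grip_force': 0.0, 'finger_gap': 0.085}
scene [[590.1685217635471, 0.0, 314.44499844101654], [0.0, 590.1685217635471, 237.63477227489875], [0.0, 0.0, 1.0]] [[-0.6925, 0.7213, -0.0151], [0.4397, 0.4053, -0.8015], [-0.572, -0.5616, -0.5978]] [0.4507, -0.1652, 1.4783]
nut 0.83 [389.7, 221.4, 413.2, 244.1] cen 403.9 232.7 385
tray 0.9 [265.7, 201.9, 348.1, 258.5] cen 305.5 228.6 2692
flap 0.94 [303.5, 228.6, 487.5, 351.9] cen 399.5 287.2 11105
flap_bar 0.8 [303.9, 230.3, 491.1, 353.4] cen 399.2 287.6 11063
case 0.97 [303.0, 223.1, 488.6, 398.2] cen 396.6 306.6 18955
case 0.3 [136.1, 207.9, 217.3, 256.6] cen 174.6 231.1 1177
mould 0.82 [208.0, 174.1, 286.9, 217.3] cen 244.3 194.8 2076
mould 0.31 [134.5, 208.2, 218.1, 255.5] cen 173.8 231.4 1211
tin 0.82 [193.1, 241.8, 255.8
[... 287 characters left out ...]
 0.0243], [-0.9979, -0.0208, -0.062], [0.0625, -0.023, -0.9978]] [-0.0653, 0.6185, 1.208]
nut 0.73 [234.5, 289.5, 257.8, 311.2] cen 245.2 298.7 187
tray 0.97 [330.1, 263.1, 389.0, 336.2] cen 359.3 298.4 3448
flap 0.66 [144.1, 203.5, 288.1, 312.2] cen 218.5 248.8 9884
flap_bar 0.57 [151.3, 204.1, 286.3, 315.4] cen 218.5 249.2 10050
case 0.84 [153.0, 205.7, 289.5, 314.3] cen 220.1 249.7 10122
mould 0.94 [415.7, 263.2, 475.8, 335.6] cen 446.6 299.9 3368
mould 0.67 [150.4, 204.7, 292.8, 315.7] cen 219.7 249.9 10286
tin 0.56 [326.2, 162.9, 382.0, 215.8] cen 352.3 190.5 1924
tongs 0.74 [441.2, 174.6, 457.1, 263.5] cen 447.2 212.1 708
stud_top 0.57 [150.1, 203.5, 291.2, 315.7] cen 219.7 250.2 10353
```

View pics/scene0.png

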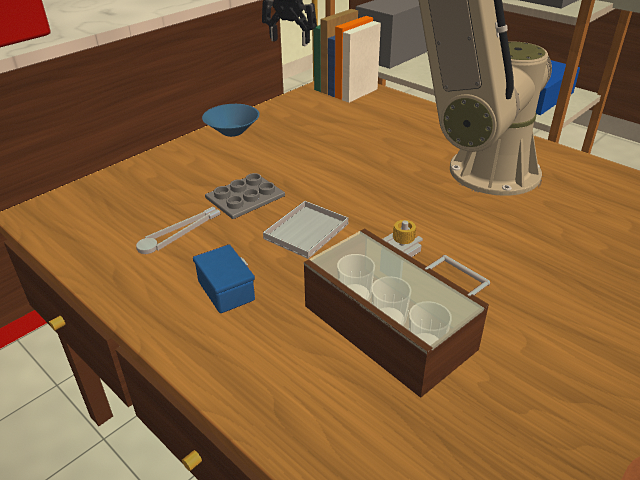

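View pics/top0.png

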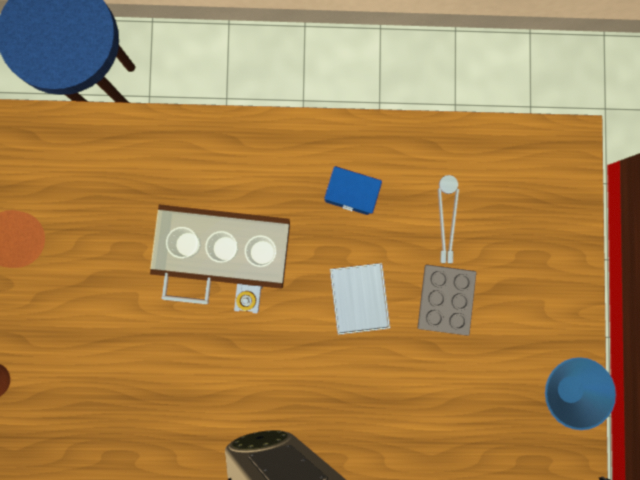

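The scene view shows the nut at about (404,232), the bar from about (428,265) to (488,290), and the tray at (306,229). In the top view the nut is at (246,299), the bar runs (163,299)–(208,303), and the tray is at (359,298).

```bash
cat > h.py <<'E'
import numpy as np, pickle
from scipy.optimize import least_squares
C=pickle.load(open("cam.pkl","rb"))
def proj(c,X):
    d=C[c]; x=d["K"]@(d["R"]@np.asarray(X,float)+d["t"]); return x[:2]/x[2]
def onz(c,uv,z):
    d=C[c]; r=d["R"].T@np.linalg.inv(d["K"])@[*uv,1]; o=-d["R"].T@d["t"]; return o+r*(z-o[2])/r[2]
def tri(obs):
    f=lambda X:np.concatenate([proj(c,X)-uv for c,uv in obs])
    r=least_squares(f,[.5,0,.1]); return r.x,np.abs(r.fun).max()
E
python3 - <<'E'
from h import *
from workcell import viewer,nets
import cv2
p=viewer.read_camera("top");q=viewer.read_camera("scene")
a=cv2.resize(p["image"][195:320,140:300],None,fx=5,fy=5,interpolation=cv2.INTER_CUBIC)[:,:,::-1]
cv2.imwrite("pics/crop_t.png",a[:600])
b=cv2.resize(q["image"][210:310,370:500],None,fx=6,fy=6,interpolation=cv2.INTER_CUBIC)[:,:,::-1]
cv2.imwrite("pics/crop_s.png",b[:600])
print("nut top",onz("top",(245.7,299.5),.134),onz("scene",(403.7,232.5),.12))
print("bar ends",onz("top",(163,299),.103),onz("top",(208,303),.103))
for n,pic,c in (("tray",p,"top"),("tray",q,"scene"),("mould",p,"top"),("tongs",p,"top"),("tin",p,"top"),("case",p,"top")):
    r=nets.outline_of(n,pic)[0]["region"].astype(np.uint8)
    cs=max(cv2.findContours(r,0,2)[0],key=cv2.contourArea)
    m=cv2.boxPoints(cv2.minAreaRect(cs)); 
    print(n,c,m.round(1).tolist(),[onz(c,x,.1 if n=="case" else .018)[:2].round(3).tolist() for x in m], onz(c,m.mean(0),.015)[:2].round(3))
E
```

```text
nut top [0.49615661 0.0793907  0.134     ] [0.49812507 0.08144765 0.12      ]
bar ends [0.49270002 0.25651469 0.103     ] [0.48602149 0.16162709 0.103     ]
tray top [[328.8999938964844, 268.5], [382.6000061035156, 262.3999938964844], [390.20001220703125, 328.70001220703125], [336.5, 334.8999938964844]] [[0.566, -0.098], [0.582, -0.222], [0.431, -0.241], [0.415, -0.118]] [ 0.498 -0.17 ]
tray scene [[259.8999938964844, 234.5], [316.70001220703125, 183.89999389648438], [350.29998779296875, 221.6999969482422], [293.3999938964844, 272.20001220703125]] [[0.592, -0.216], [0.364, -0.268], [0.428, -0.106], [0.631, -0.075]] [ 0.508 -0.165]
mould top [[416.70001220703125, 328.8999938964844], [424.29998779296875, 264.20001220703125], [476.1000061035156, 270.29998779296875], [468.5, 335.0]] [[0.432, -0.302], [0.58, -0.318], [0.568, -0.439], [0.42, -0.421]] [ 0.499 -0.371]
tongs top [[438.0, 175.0], [458.0, 175.0], [458.0, 262.0], [438.0, 262.0]] [[0.788, -0.349], [0.79, -0.396], [0.586, -0.396], [0.586, -0.35]] [ 0.687 -0.374]
tin top [[145.39999389648438, 298.6000061035156], [157.6999969482422, 200.60000610351562], [291.5, 217.3000030517578], [279.20001220703125, 315.29998779296875]] [[0.489, 0.317], [0.713, 0.298], [0.682, -0.01], [0.457, 0.013]] [0.585 0.155]
case top [[145.60000610351562, 298.6000061035156], [157.6999969482422, 201.6999969482422], [290.79998779296875, 218.39999389648438], [278.70001220703125, 315.20001220703125]] [[0.493, 0.294], [0.7, 0.276], [0.67, -0.01], [0.463, 0.012]] [0.584 0.156]
```

View pics/crop_t.png

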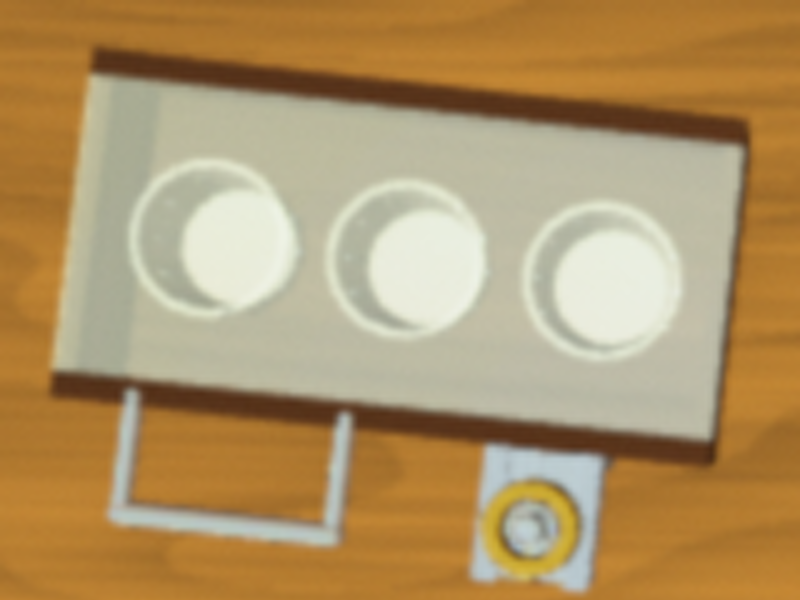

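View pics/crop_s.png

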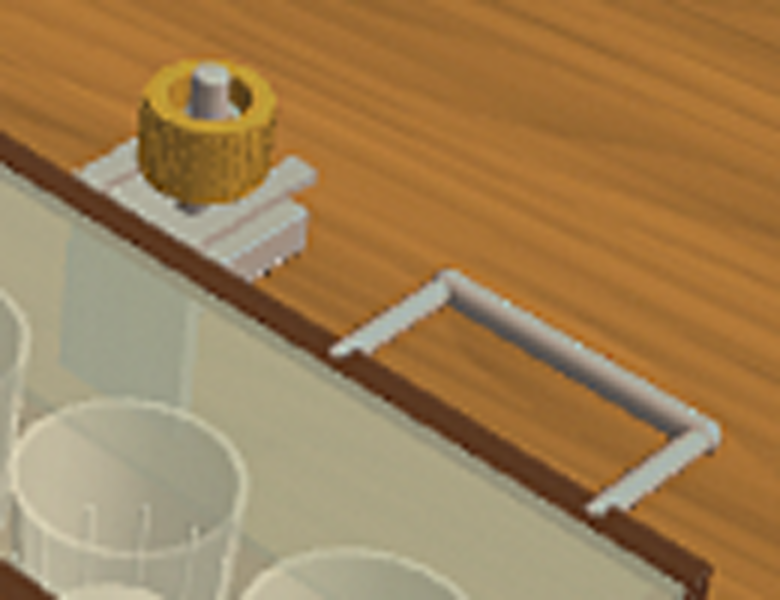

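```bash
python3 - <<'E'
from h import *
print("nut top", tri([("top",(246.2,300.6)),("scene",(404.7,226.2))]), onz("top",(246.2,300.6),.134),onz("scene",(404.7,226.2),.134),onz("scene",(404.3,231.8),.12))
a=tri([("top",(163.3,298.6)),("scene",(488,281.5))]);b=tri([("top",(206.8,302.6)),("scene",(444.5,257))])
print(a,b)
a,b=[(onz("top",u,.103)+onz("scene",v,.103))/2 for u,v in (((163.3,298.6),(488,281.5)),((206.8,302.6),(444.5,257)))]
print(a,b,(a+b)/2,np.linalg.norm(a-b)); d=a-b; print("yaw",np.arctan2(-d[0],d[1]))
# case: front corners of top in crop_t
f1=onz("top",(140+52/5,195+395/5),.1);f2=onz("top",(140+713/5,195+462/5),.1);d=f1-f2;print(f1,f2,np.linalg.norm(d),np.arctan2(-d[0],d[1]))
E
```

```text
nut top (array([0.49353709, 0.078921  , 0.13047085]), np.float64(0.15812642152502576)) [0.4939179 0.078302  0.134    ] [0.49747433 0.08189465 0.134     ] [0.49564806 0.08094484 0.12      ]
(array([0.49375132, 0.25576256, 0.10219256]), np.float64(0.17118508895271134)) (array([0.48674428, 0.16445721, 0.10119233]), np.float64(0.010812077842558665))
[0.49421266 0.25594593 0.103     ] [0.48781092 0.16487329 0.103     ] [0.49101179 0.21040961 0.103     ] 0.09129735585436562
yaw -0.07017725122190109
[0.54488594 0.28574132 0.1       ] [0.52184607 0.00480307 0.1       ] 0.2818814206592213 -0.08182730588116925
```

```bash
cat >> h.py <<'E'
from scipy.spatial.transform import Rotation as Ro
def go(P,yaw=None,pr=True):
    from workcell import env
    s=env.get_state(); q=s["orientation"]; R=Ro.from_quat([q[1],q[2],q[3],q[0]])
    d=R.inv().apply(np.asarray(P)-s["tcp_pos"]); x=R.as_matrix()[:,0]; y0=np.arctan2(x[1],x[0])
    if yaw is None: yaw=y0
    T=Ro.from_euler("z",yaw)*Ro.from_euler("x",np.pi)
    print("t",round(s["clock"],2),"tcp",np.round(s["tcp_pos"],4),"yaw",round(y0,3),"j",np.round(s["joint_pos"],2),"| d",np.round(d,4),"rv",np.round((R.inv()*T).as_rotvec(),3),"gap",round(s["finger_gap"],4))
E
python3 -c "
from h import *; go([.4945,.0795,.18],.35)"
```

```text
t 1.4 tcp [ 0.1665 -0.5504  0.2313] yaw 0.294 j [-1.42  0.31  0.05  1.3  -0.    1.43] | d [ 0.4964 -0.5079  0.0513] rv [ 0.     0.    -0.056] gap 0.0853
```

Careful with the scale: shifts go in shares of 0.4 m and turns go in shares of pi rad. That gives: -0.32 m / 0.4 = -0.8, -0.28 m / 0.4 = -0.7, -0.056 rad / 3.1416 = -0.0178.

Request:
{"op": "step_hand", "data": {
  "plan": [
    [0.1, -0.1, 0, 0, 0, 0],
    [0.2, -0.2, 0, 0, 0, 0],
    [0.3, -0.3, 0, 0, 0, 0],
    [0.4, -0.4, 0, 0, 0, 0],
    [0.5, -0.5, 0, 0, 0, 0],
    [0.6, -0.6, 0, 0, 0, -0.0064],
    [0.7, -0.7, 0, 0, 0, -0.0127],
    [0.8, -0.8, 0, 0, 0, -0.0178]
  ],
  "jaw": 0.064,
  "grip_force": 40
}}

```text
refused: plan[0]: [0.1, -0.1, 0, 0, 0, 0] is too long (schema: maxItems 2). Nothing was moved.
```

Refused on format, not on reach. It needs rows with the three-number parts in brackets of their own.

Request:
{"op": "step_hand", "data": {
  "plan": [
    [[0.1, -0.1, 0], [0, 0, 0]],
    [[0.2, -0.2, 0], [0, 0, 0]],
    [[0.3, -0.3, 0], [0, 0, 0]],
    [[0.4, -0.4, 0], [0, 0, 0]],
    [[0.5, -0.5, 0], [0, 0, 0]],
    [[0.6, -0.6, 0], [0, 0, -0.0064]],
    [[0.7, -0.7, 0], [0, 0, -0.0127]],
    [[0.8, -0.8, 0], [0, 0, -0.0178]]
  ],
  "jaw": 0.064,
  "grip_force": 40
}}

```text
clock: 2.4
tcp_pos: [0.3808, -0.1499, 0.2316]
orientation: [0.0, 0.985, 0.174, 0.0]
wrist_force: [0.8, -0.8, -0.8]
finger_gap: 0.0639
grip_force: 0.0
```

```bash
python3 -c "
from h import *; go([.4945,.0795,.18],.35)"
```

```text
t 2.4 tcp [ 0.3808 -0.1499  0.2316] yaw 0.35 j [-0.57 -0.01 -0.34  1.24 -0.    2.22] | d [ 0.1854 -0.1766  0.0516] rv [ 0.001 -0.001 -0.   ] gap 0.0639
```

In the tool's units: 0.181 m / 0.4 = 0.4525, 0.175 m / 0.4 = 0.4375.

Request:
{"op": "step_hand", "data": {
  "plan": [
    [[0.1, -0.1, 0], [0, 0, 0]],
    [[0.2, -0.1875, 0], [0, 0, 0]],
    [[0.3, -0.2875, 0.05], [0, 0, 0]],
    [[0.375, -0.3625, 0.075], [0, 0, 0]],
    [[0.4375, -0.4175, 0.1125], [0, 0, 0]],
    [[0.4525, -0.4325, 0.1288], [0, 0, 0]],
    [[0.4525, -0.4325, 0.1288], [0, 0, 0]]
  ]
}}

```text
clock: 3.28
tcp_pos: [0.4903, 0.0731, 0.1793]
orientation: [0.0, 0.985, 0.174, -0.001]
wrist_force: [0.4, -0.7, -0.3]
finger_gap: 0.0638
grip_force: 0.0
```

```bash
python3 -c "
from h import *; go([.4945,.0795,.107],.35)
from workcell import viewer,nets; import cv2
p=viewer.read_camera('scene');q=viewer.read_camera('top')
a=cv2.resize(p['image'][150:260,330:470],None,fx=5,fy=5)[:,:,::-1];b=cv2.resize(q['image'][240:360,180:320],None,fx=4,fy=4)[:,:,::-1]
cv2.imwrite('pics/g1.png',cv2.resize(np.hstack([cv2.resize(a,(700,550)),cv2.resize(b,(642,550))]),(800,328)))"
```

```text
t 3.27 tcp [0.4903 0.0731 0.1793] yaw 0.351 j [-0.01  0.18 -0.25  1.14 -0.    2.78] | d [ 0.0062 -0.0046  0.0723] rv [-0.     0.002  0.001] gap 0.0638
```

View pics/g1.png

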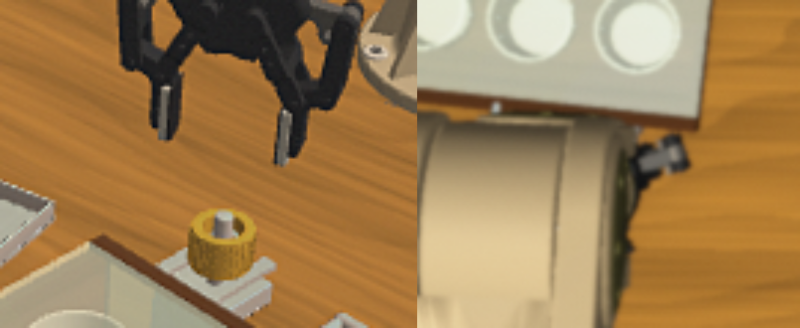

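The left picture shows open fingers straddling the space above the nut, centred to within a few mm.

In the tool's units: 0.072 m / 0.4 = 0.18, 0.065 m / 0.4 = 0.1625.

Request:
{"op": "step_hand", "data": {
  "plan": [
    [[0.015, -0.0113, 0.05], [0, 0, 0]],
    [[0.015, -0.0113, 0.1125], [0, 0, 0]],
    [[0.015, -0.0113, 0.1625], [0, 0, 0]],
    [[0.015, -0.0113, 0.18], [0, 0, 0]],
    [[0.015, -0.0113, 0.18], [0, 0, 0]]
  ]
}}

```text
clock: 4.0
tcp_pos: [0.495, 0.0786, 0.1082]
orientation: [0.0, 0.985, 0.173, 0.0]
wrist_force: [-0.1, 0.6, 0.5]
finger_gap: 0.064
grip_force: 0.0
```

Request:
{"op": "step_hand", "data": {
  "plan": [
    [[0, 0, 0], [0, 0, 0]],
    [[0, 0, 0], [0, 0, 0]],
    [[0, 0, 0], [0, 0, 0]],
    [[0, 0, 0], [0, 0, 0]]
  ],
  "jaw": 0.03,
  "grip_force": 40
}}

```text
clock: 4.5
tcp_pos: [0.4958, 0.0792, 0.1091]
orientation: [0.001, 0.985, 0.174, 0.001]
wrist_force: [-0.9, -0.9, 5.9]
finger_gap: 0.0387
grip_force: 40.0
```

```bash
python3 -c "
from h import *; go([.4945,.0795,.107],.35)"
```

```text
t 4.5 tcp [0.4958 0.0792 0.1091] yaw 0.35 j [-0.    0.25 -0.36  0.97 -0.    2.79] | d [-0.0011 -0.0007  0.0021] rv [ 0.001 -0.002 -0.   ] gap 0.0387
```

In the tool's units: -0.0031 m / 0.4 = -0.0078, -0.0028 m / 0.4 = -0.007, -1.44 rad / 3.1416 = -0.4584.

Request:
{"op": "step_hand", "data": {
  "plan": [
    [[0, 0, -0.0025], [0, 0, -0.0573]],
    [[0, 0, -0.0033], [0, 0, -0.1146]],
    [[0, 0, -0.004], [0, 0, -0.1719]],
    [[0, 0, -0.0048], [0, 0, -0.2292]],
    [[0, 0, -0.0055], [0, 0, -0.2865]],
    [[0, 0, -0.0063], [0, 0, -0.3438]],
    [[0, 0, -0.007], [0, 0, -0.4011]],
    [[0, 0, -0.0078], [0, 0, -0.4584]]
  ]
}}

```text
clock: 5.5
tcp_pos: [0.495, 0.0795, 0.1109]
orientation: [0.0, 0.623, 0.782, -0.0]
wrist_force: [-0.1, -0.3, -0.6]
finger_gap: 0.0386
grip_force: 40.3
```

```bash
python3 -c "
from h import *; go([.4945,.0795,.107],.35)"
```

```text
t 5.5 tcp [0.495  0.0795 0.1109] yaw 1.796 j [-0.    0.24 -0.35  0.97 -0.    1.34] | d [ 0.0001 -0.0004  0.0039] rv [0.    0.    1.446] gap 0.0386
```

Turning well with low force; continue.

In the tool's units: -0.0024 m / 0.4 = -0.006, -0.0021 m / 0.4 = -0.0053, -1.44 rad / 3.1416 = -0.4584.

Request:
{"op": "step_hand", "data": {
  "plan": [
    [[0, 0, -0.0008], [0, 0, -0.0573]],
    [[0, 0, -0.0015], [0, 0, -0.1146]],
    [[0, 0, -0.0023], [0, 0, -0.1719]],
    [[0, 0, -0.003], [0, 0, -0.2292]],
    [[0, 0, -0.0038], [0, 0, -0.2865]],
    [[0, 0, -0.0045], [0, 0, -0.3438]],
    [[0, 0, -0.0053], [0, 0, -0.4011]],
    [[0, 0, -0.006], [0, 0, -0.4584]]
  ]
}}

```text
clock: 6.5
tcp_pos: [0.495, 0.0795, 0.1133]
orientation: [0.0, -0.047, 0.999, 0.0]
wrist_force: [0.1, -0.0, -1.2]
finger_gap: 0.0386
grip_force: 40.3
```

Request:
{"op": "step_hand", "data": {
  "plan": [
    [[0, 0, -0.0008], [0, 0, -0.0573]],
    [[0, 0, -0.0015], [0, 0, -0.1146]],
    [[0, 0, -0.0023], [0, 0, -0.1719]],
    [[0, 0, -0.003], [0, 0, -0.2292]],
    [[0, 0, -0.0038], [0, 0, -0.2865]],
    [[0, 0, -0.0045], [0, 0, -0.3438]],
    [[0, 0, -0.0053], [0, 0, -0.4011]],
    [[0, 0, -0.006], [0, 0, -0.4584]]
  ]
}}

```text
clock: 7.5
tcp_pos: [0.495, 0.0795, 0.1157]
orientation: [-0.0, -0.694, 0.72, -0.0]
wrist_force: [-0.7, -0.1, -0.8]
finger_gap: 0.0386
grip_force: 40.3
```

```bash
python3 -c "
from h import *; go([.4945,.0795,.107],.35)"
```

```text
t 7.5 tcp [0.495  0.0795 0.1157] yaw -1.607 j [-0.    0.24 -0.35  0.98 -0.   -1.54] | d [0.     0.0005 0.0087] rv [ 0.    -0.    -1.957] gap 0.0386
```

In the tool's units: -0.006 m / 0.4 = -0.015, -0.003 m / 0.4 = -0.0075, -0.9 rad / 3.1416 = -0.2865.

Request:
{"op": "step_hand", "data": {
  "plan": [
    [[0, 0, -0.0008], [0, 0, -0.0573]],
    [[0, 0, -0.0015], [0, 0, -0.1146]],
    [[0, 0, -0.0023], [0, 0, -0.1719]],
    [[0, 0, -0.003], [0, 0, -0.2292]],
    [[0, 0, -0.0038], [0, 0, -0.2865]],
    [[0, 0, -0.0075], [0, 0, -0.2865]],
    [[0, 0, -0.015], [0, 0, -0.2865]]
  ]
}}

```text
clock: 8.38
tcp_pos: [0.4948, 0.0794, 0.1217]
orientation: [0.0, 0.937, -0.351, -0.0]
wrist_force: [0.2, -0.0, -0.7]
finger_gap: 0.0387
grip_force: 40.3
```

```bash
python3 -c "
from h import *; go([.4945,.0795,.107],.35)"
```

```text
t 8.38 tcp [0.4948 0.0794 0.1217] yaw -0.716 j [-0.    0.23 -0.34  1.   -0.   -2.43] | d [-0.0003  0.0002  0.0147] rv [ 0.     0.    -1.066] gap 0.0387
```

In the tool's units: -0.08 m / 0.4 = -0.2, -0.06 m / 0.4 = -0.15.

Request:
{"op": "step_hand", "data": {
  "plan": [
    [[0, 0, -0.05], [0, 0, 0]],
    [[0, 0, -0.1], [0, 0, 0]],
    [[0, 0, -0.15], [0, 0, 0]],
    [[0, 0, -0.2], [0, 0, 0]],
    [[0, 0, -0.2], [0, 0, 0]]
  ]
}}

```text
clock: 9.0
tcp_pos: [0.4962, 0.0794, 0.2033]
orientation: [-0.001, 0.937, -0.35, 0.002]
wrist_force: [0.1, -0.7, -0.5]
finger_gap: 0.0389
grip_force: 40.4
```

```bash
python3 -c "
from h import *; go([.498,-.17,.12],-1.44); print(onz('scene',(305.5,228.6),.009))"
```

```text
t 9.0 tcp [0.4962 0.0794 0.2033] yaw -0.715 j [-0.    0.18 -0.2   1.19 -0.   -2.43] | d [0.1647 0.1873 0.0833] rv [-0.003 -0.002  0.725] gap 0.0389
[ 0.50305883 -0.16862656  0.009     ]
```

In the tool's units: 0.188 m / 0.4 = 0.47, 0.182 m / 0.4 = 0.455, 0.725 rad / 3.1416 = 0.2308.

Request:
{"op": "step_hand", "data": {
  "plan": [
    [[0.075, 0.085, 0], [0, 0, 0.0318]],
    [[0.15, 0.17, 0], [0, 0, 0.07]],
    [[0.225, 0.255, 0], [0, 0, 0.1082]],
    [[0.3, 0.34, 0], [0, 0, 0.1464]],
    [[0.3625, 0.4125, 0.075], [0, 0, 0.1846]],
    [[0.4, 0.455, 0.15], [0, 0, 0.2228]],
    [[0.415, 0.47, 0.2075], [0, 0, 0.2308]],
    [[0.415, 0.47, 0.2075], [0, 0, 0.2308]]
  ]
}}

```text
clock: 10.0
tcp_pos: [0.4954, -0.171, 0.1159]
orientation: [0.001, 0.752, -0.66, -0.003]
wrist_force: [-0.8, 0.0, -1.2]
finger_gap: 0.0386
grip_force: 40.5
```

```bash
python3 -c "
from h import *; go([.5,-.17,.012],-1.44)
from workcell import viewer,nets; import cv2
p=viewer.read_camera('scene')
cv2.imwrite('pics/g2.png',cv2.resize(p['image'][140:280,220:400],None,fx=4,fy=4)[:,:,::-1])"
```

```text
t 10.0 tcp [ 0.4954 -0.171   0.1159] yaw -1.44 j [-0.49  0.28 -0.29  1.01 -0.   -2.19] | d [-1.000e-04 -5.200e-03  1.039e-01] rv [ 0.005  0.003 -0.   ] gap 0.0386
```

View pics/g2.png

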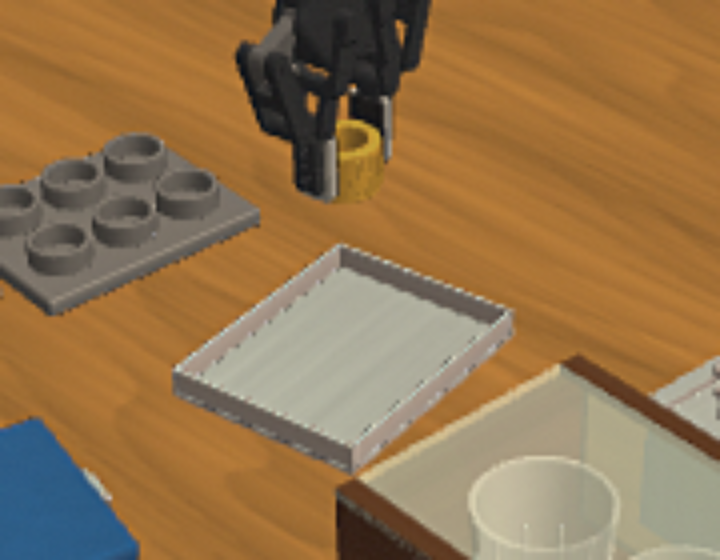

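The nut hangs level in the fingers above the tray (nut at crop (358,160), tray centre (345,355)). Lowering it now.

In the tool's units: 0.104 m / 0.4 = 0.26, 0.102 m / 0.4 = 0.255.

Request:
{"op": "step_hand", "data": {
  "plan": [
    [[0, -0.0125, 0.075], [0, 0, 0]],
    [[0, -0.0125, 0.15], [0, 0, 0]],
    [[0, -0.0125, 0.2125], [0, 0, 0]],
    [[0, -0.0125, 0.245], [0, 0, 0]],
    [[0, -0.0125, 0.255], [0, 0, 0]],
    [[0, -0.0125, 0.26], [0, 0, 0]],
    [[0, -0.0125, 0.26], [0, 0, 0]]
  ]
}}

```text
clock: 10.92
tcp_pos: [0.503, -0.171, 0.0155]
orientation: [-0.0, 0.752, -0.659, 0.001]
wrist_force: [-0.3, 0.2, -0.8]
finger_gap: 0.0385
grip_force: 40.5
```

Request:
{"op": "step_hand", "data": {
  "plan": [
    [[0, 0, 0.0025], [0, 0, 0]],
    [[0, 0, 0.005], [0, 0, 0]],
    [[0, 0, 0.005], [0, 0, 0]]
  ]
}}

```text
clock: 11.3
tcp_pos: [0.5024, -0.1708, 0.0127]
orientation: [0.0, 0.752, -0.659, 0.0]
wrist_force: [-0.2, 0.1, -1.6]
finger_gap: 0.0387
grip_force: 40.5
```

In the tool's units: 0.004 m / 0.4 = 0.01, 0.003 m / 0.4 = 0.0075.

Request:
{"op": "step_hand", "data": {
  "plan": [
    [[0, 0, 0.0025], [0, 0, 0]],
    [[0, 0, 0.005], [0, 0, 0]],
    [[0, 0, 0.0075], [0, 0, 0]],
    [[0, 0, 0.01], [0, 0, 0]],
    [[0, 0, 0.01], [0, 0, 0]]
  ]
}}

```text
clock: 11.92
tcp_pos: [0.5023, -0.1707, 0.0086]
orientation: [0.0, 0.752, -0.659, -0.0]
wrist_force: [0.3, 0.6, -0.6]
finger_gap: 0.0389
grip_force: 40.5
```

Request:
{"op": "step_hand", "data": {
  "plan": [
    [[0, 0, 0.0013], [0, 0, 0]],
    [[0, 0, 0.0025], [0, 0, 0]],
    [[0, 0, 0.0025], [0, 0, 0]]
  ]
}}

```text
clock: 12.3
tcp_pos: [0.5024, -0.1707, 0.0077]
orientation: [0.0, 0.752, -0.659, 0.0]
wrist_force: [-0.3, -0.3, -1.4]
finger_gap: 0.0389
grip_force: 40.5
```

Request:
{"op": "step_hand", "data": {
  "plan": [
    [[0, 0, 0.0013], [0, 0, 0]],
    [[0, 0, 0.0025], [0, 0, 0]],
    [[0, 0, 0.0025], [0, 0, 0]]
  ]
}}

```text
clock: 12.68
tcp_pos: [0.5024, -0.1707, 0.0066]
orientation: [0.0, 0.752, -0.659, -0.0]
wrist_force: [0.6, -0.2, -1.7]
finger_gap: 0.0387
grip_force: 40.5
```

Request:
{"op": "step_hand", "data": {
  "plan": [
    [[0, 0, 0.0013], [0, 0, 0]],
    [[0, 0, 0.0025], [0, 0, 0]],
    [[0, 0, 0.0025], [0, 0, 0]]
  ]
}}

```text
clock: 13.05
tcp_pos: [0.5025, -0.1708, 0.0061]
orientation: [0.0, 0.752, -0.659, 0.0]
wrist_force: [-3.1, 1.3, 4.7]
finger_gap: 0.0388
grip_force: 41.0
```

Contact felt (4.7 N up). Release and lift.

Request:
{"op": "step_hand", "data": {
  "plan": [
    [[0, 0, 0], [0, 0, 0]],
    [[0, 0, 0], [0, 0, 0]],
    [[0, 0, 0], [0, 0, 0]],
    [[0, 0, 0], [0, 0, 0]]
  ],
  "jaw": 0.062
}}

```text
clock: 13.55
tcp_pos: [0.5024, -0.1707, 0.0056]
orientation: [0.0, 0.752, -0.659, -0.0]
wrist_force: [-0.4, -0.3, -0.5]
finger_gap: 0.0622
grip_force: 0.0
```

Request:
{"op": "step_hand", "data": {
  "plan": [
    [[0, 0, -0.05], [0, 0, 0]],
    [[0, 0, -0.125], [0, 0, 0]],
    [[0, 0, -0.25], [0, 0, 0]],
    [[0, 0, -0.375], [0, 0, 0]],
    [[0, 0, -0.5], [0, 0, 0]],
    [[0, 0, -0.5], [0, 0, 0]]
  ]
}}

```text
clock: 14.3
tcp_pos: [0.5049, -0.172, 0.2103]
orientation: [-0.001, 0.752, -0.659, 0.004]
wrist_force: [1.0, -0.1, -0.5]
finger_gap: 0.0621
grip_force: 0.0
```

```bash
python3 - <<'E'
from h import *
from workcell import viewer,nets; import cv2
go([.491,.2095,.25],-.075)
p=viewer.read_camera('scene')
cv2.imwrite('pics/g3.png',p['image'][:,:,::-1])
for n in ("nut","tray"):
    o=nets.outline_of(n,p)[0]; print(n,o["confidence"],o["box"])
E
```

```text
t 14.3 tcp [ 0.5049 -0.172   0.2103] yaw -1.438 j [-0.48  0.23 -0.11  1.22 -0.   -2.18] | d [-0.3798 -0.0369 -0.0414] rv [-0.003 -0.009 -1.363] gap 0.0621
nut 0.59 [296.6, 217.0, 312.8, 234.8]
tray 0.63 [262.3, 202.0, 346.5, 259.9]
```

View pics/g3.png

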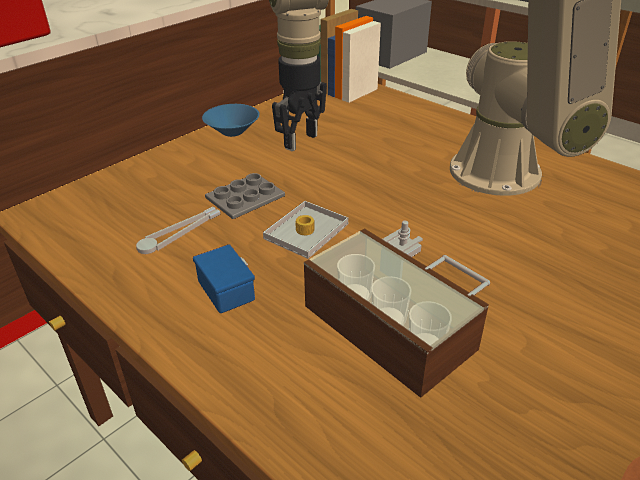

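The nut is in the tray (305,226), the stud is bare and the flap is still shut. Now to above the bar.

In the tool's units: -0.38 m / 0.4 = -0.95, -0.35 m / 0.4 = -0.875, 0.208 rad / 3.1416 = 0.0662.

Request:
{"op": "step_hand", "data": {
  "plan": [
    [[-0.125, -0.0125, 0], [0, 0, 0.0095]],
    [[-0.25, -0.025, 0], [0, 0, 0.0191]],
    [[-0.375, -0.0375, 0], [0, 0, 0.0286]],
    [[-0.5, -0.05, 0], [0, 0, 0.0382]],
    [[-0.625, -0.0625, 0], [0, 0, 0.0477]],
    [[-0.75, -0.075, 0], [0, 0, 0.0573]],
    [[-0.875, -0.0875, 0], [0, 0, 0.0662]],
    [[-0.95, -0.0925, 0.025], [0, 0, 0.0662]]
  ],
  "jaw": 0.032,
  "grip_force": 30
}}

```text
clock: 15.45
tcp_pos: [0.488, 0.2129, 0.1941]
orientation: [-0.001, -0.681, 0.733, 0.0]
wrist_force: [-0.3, -0.2, 0.3]
finger_gap: 0.0317
grip_force: 0.0
```

```bash
python3 -c "
from h import *; go([.491,.2095,.15],-1.646)"
```

```text
t 15.45 tcp [0.488  0.2129 0.1941] yaw -1.645 j [ 0.26  0.25 -0.14  1.19  0.   -1.24] | d [ 0.0031 -0.0033  0.0441] rv [ 0.002 -0.001  0.001] gap 0.0317
```

In the tool's units: 0.107 m / 0.4 = 0.2675, 0.09 m / 0.4 = 0.225.

Request:
{"op": "step_hand", "data": {
  "plan": [
    [[0.0075, -0.0075, 0.05], [0, 0, 0]],
    [[0.0075, -0.0075, 0.1], [0, 0, 0]],
    [[0.0075, -0.0075, 0.1625], [0, 0, 0]],
    [[0.0075, -0.0075, 0.225], [0, 0, 0]],
    [[0.0075, -0.0075, 0.2675], [0, 0, 0]],
    [[0.0075, -0.0075, 0.2675], [0, 0, 0]]
  ]
}}

```text
clock: 16.2
tcp_pos: [0.489, 0.2069, 0.0856]
orientation: [-0.003, -0.68, 0.733, 0.002]
wrist_force: [0.1, -0.6, 0.5]
finger_gap: 0.0316
grip_force: 0.0
```

Request:
{"op": "step_hand", "data": {
  "plan": [
    [[0, 0, 0], [0, 0, 0]],
    [[0, 0, 0], [0, 0, 0]],
    [[0, 0, 0], [0, 0, 0]]
  ],
  "jaw": 0.0,
  "grip_force": 30
}}

```text
clock: 16.58
tcp_pos: [0.4938, 0.2073, 0.0894]
orientation: [0.001, -0.68, 0.734, -0.002]
wrist_force: [5.7, -2.1, -4.5]
finger_gap: 0.0088
grip_force: 29.2
```

```bash
python3 -c "
from h import *; go([.491,.2095,.086],-1.646)
from workcell import viewer,nets; import cv2
p=viewer.read_camera('scene')
cv2.imwrite('pics/g4.png',cv2.resize(p['image'][170:320,380:540],None,fx=3,fy=3)[:,:,::-1])"
```

```text
t 16.57 tcp [0.4938 0.2073 0.0894] yaw -1.647 j [ 0.25  0.32 -0.31  0.94 -0.   -1.25] | d [-0.002   0.003   0.0034] rv [-0.004 -0.    -0.001] gap 0.0088
```

View pics/g4.png

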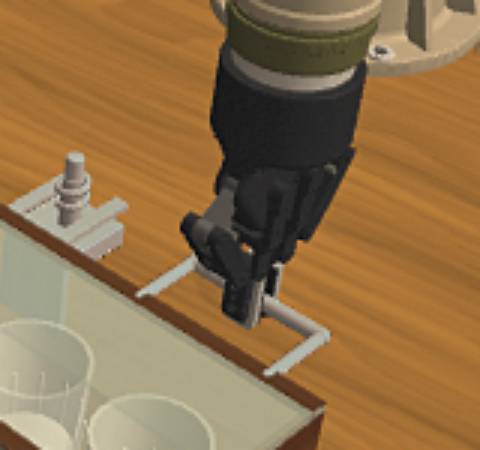

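The bar is pinched near its middle (crop (260,290)). Swing it up along the 195 mm arc.

In the tool's units: -0.1399 m / 0.4 = -0.3498, -0.1256 m / 0.4 = -0.314.

Request:
{"op": "step_hand", "data": {
  "plan": [
    [[0, -0.0025, -0.0488], [0, 0, 0]],
    [[0, -0.01, -0.0968], [0, 0, 0]],
    [[0, -0.0218, -0.144], [0, 0, 0]],
    [[0, -0.0385, -0.1898], [0, 0, 0]],
    [[0, -0.0598, -0.2338], [0, 0, 0]],
    [[0, -0.0853, -0.2753], [0, 0, 0]],
    [[0, -0.1148, -0.314], [0, 0, 0]],
    [[0, -0.1478, -0.3498], [0, 0, 0]]
  ]
}}

```text
clock: 17.62
tcp_pos: [0.5517, 0.2022, 0.2279]
orientation: [-0.001, -0.68, 0.734, -0.001]
wrist_force: [7.9, -2.4, -14.1]
finger_gap: 0.0087
grip_force: 29.0
```

```bash
python3 -c "
from h import *; go([.491,.2095,.086],-1.646)"
```

```text
t 17.62 tcp [0.5517 0.2022 0.2279] yaw -1.647 j [ 0.22  0.34  0.07  1.31 -0.   -1.28] | d [-0.0029  0.0612  0.1419] rv [-0.    -0.002 -0.001] gap 0.0087
```

In the tool's units: -0.0744 m / 0.4 = -0.186, -0.0652 m / 0.4 = -0.163.

Request:
{"op": "step_hand", "data": {
  "plan": [
    [[0, -0.0368, -0.032], [0, 0, 0]],
    [[0, -0.0763, -0.0605], [0, 0, 0]],
    [[0, -0.1185, -0.0848], [0, 0, 0]],
    [[0, -0.163, -0.1045], [0, 0, 0]],
    [[0, -0.186, -0.1128], [0, 0, 0]],
    [[0, -0.186, -0.1128], [0, 0, 0]],
    [[0, -0.186, -0.1128], [0, 0, 0]]
  ]
}}

```text
clock: 18.5
tcp_pos: [0.6245, 0.1959, 0.2751]
orientation: [-0.001, -0.679, 0.734, -0.001]
wrist_force: [-1.3, -4.2, 3.4]
finger_gap: 0.0088
grip_force: 29.6
```

```bash
python3 -c "
from h import *; go([.491,.2095,.086],-1.646)"
```

```text
t 18.5 tcp [0.6245 0.1959 0.2751] yaw -1.648 j [ 0.18  0.47  0.39  1.49 -0.   -1.31] | d [-0.0038  0.1343  0.189 ] rv [-0.001 -0.003 -0.002] gap 0.0088
```

Request:
{"op": "step_hand", "data": {
  "plan": [
    [[0, 0, 0], [0, 0, 0]],
    [[0, 0, 0], [0, 0, 0]],
    [[0, 0, 0], [0, 0, 0]]
  ],
  "jaw": 0.032
}}

```text
clock: 18.88
tcp_pos: [0.6248, 0.1978, 0.2737]
orientation: [0.0, -0.68, 0.733, 0.0]
wrist_force: [0.4, -0.8, -0.3]
finger_gap: 0.0319
grip_force: 0.0
```

Request:
{"op": "step_hand", "data": {
  "plan": [
    [[0, 0, -0.05], [0, 0, 0]],
    [[0, 0, -0.1], [0, 0, 0]],
    [[0, 0.05, -0.2], [0, 0, 0]],
    [[0, 0.15, -0.25], [0, 0, 0]],
    [[0, 0.3, -0.25], [0, 0, 0]],
    [[0, 0.375, -0.25], [0, 0, 0]],
    [[0, 0.375, -0.25], [0, 0, 0]]
  ]
}}

```text
clock: 19.75
tcp_pos: [0.4732, 0.2093, 0.3751]
orientation: [0.001, -0.681, 0.733, -0.0]
wrist_force: [-0.5, -0.4, -0.3]
finger_gap: 0.0317
grip_force: 0.0
```

```bash
python3 -c "
from h import *; go([.491,.2095,.086],-1.646)
from workcell import viewer,nets; import cv2
p=viewer.read_camera('scene')
cv2.imwrite('pics/g5.png',p['image'][:,:,::-1])"
```

```text
t 19.75 tcp [0.4732 0.2093 0.3751] yaw -1.645 j [ 0.26  0.2   0.25  1.62  0.   -1.24] | d [-0.0013 -0.0173  0.2891] rv [-0.002  0.001  0.001] gap 0.0317
```

View pics/g5.png

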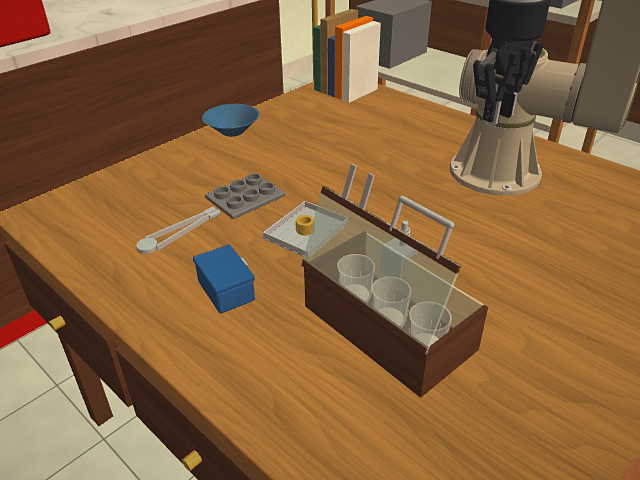

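The flap stands open by itself (bar from (398,199) to (451,226)) and the nut is in the tray. I'll check the angle from the bar's pixels and then hand in.

```bash
python3 - <<'E'
from h import *
h=np.array([.6855,.195,.103])
for a in (1.0,1.1,1.2,1.3): print(a,proj("scene",h+.195*np.array([-.997*np.cos(a),.075*np.cos(a),np.sin(a)])).round(1))
E
```

```text
1.0 [443.7 209.4]
1.1 [437.1 208.3]
1.2 [429.8 208.4]
1.3 [421.9 209.8]
```

```bash
python3 -c "
from workcell import env; print(env.hand_in())"
```

```text
the job is handed in; nothing more can be done
None
```

I handed in the job at about 20 s of the 70 s: the nut is unscrewed and lying in the tray, and the flap stands open by itself at about 1.25 rad (72°) by my camera estimate. The tin, mould and tongs look unmoved, and no verdict came back at hand-in.

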